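Load the reed case into the humidor through its sprung flap

TASK

Put the dark reed case away in the wooden reed humidor: feed it end first under the brass flap, then use the wooden push stick to slide it on inside until you feel it press on the sprung stop at the back, whose depth you cannot see. Lean on it there for a moment with about 9 N, gently (never over 15 N, or the reeds suffer), then draw the stick out so that the flap shuts behind the case, set the stick down on the bench, and leave the other things as they stand.

Things in the scene. Friction and masses are not known exactly. Their poses are not given: they have to be found in the camera images.
- reed_case: Flat dark reed case with a light clasp, 64 x 116 x 11 mm (x, y, z; solid part x from -29 to +31 mm), about 0.07 kg, rigid and always shut, lying flat on the bench. Origin: centre of its underside; y runs along its 116 mm length, z up. Either end may go in first.
- push_stick: Pale wooden push stick, 0.15 kg, standing on the bench: a foot bar 24 mm wide, 16 mm high and 180 mm long with a black rubber nose, and an upright grip with a red top, 44 mm long, 20 mm wide, 62 mm high over all. Origin: on the underside, below the middle of the grip; x points along the foot to the nose, whose end is 135 mm ahead of the origin (the tail 45 mm behind).
- mouth (a point): Mouth of the humidor, a low brown wooden box fixed to the bench. The point lies at bench height in the middle of the mouth, 3 mm outside the flap; x points level into the box along its length, z up. The box has no floor (the bench is its floor); the channel is 76 mm wide and 42 mm high, and two flared brass cheeks, 20 mm high, reach 27 mm out in front of the mouth.
- dial (a point): Centre of the round white dial on the humidor's roof, 55 mm above the bench, 130 mm inside the mouth. The box is 235 mm long, 100 mm wide, its roof 51 mm high. Axes as at the mouth.
- stop_near (a point): Point inside the box at bench height, 146 mm from the mouth: the nearest place where the face of the sprung stop can be. It stands 0 to 46 mm deeper than this, out of sight and different each time. It gives 0.5 mm per newton, at most 20 mm. So the case (116 mm) just meets it with its rear end 30 to 76 mm inside, and is pushed back a few mm when let go. Axes as at the mouth.
- flap (a joint): The brass flap that hangs in the mouth, 70 mm wide and 36 mm long, hinged along its top edge 40 mm above the bench, so that a 4 mm gap is left below it. Swings only inward, against a weak spring: 0 = hanging shut, grows to 1.4 rad. It lies at about 0.6 rad on the case and about 0.9 rad on the stick and presses on them with about 1 N. It shuts once the thing under it is about 26 mm inside.
- glue_tin: Dark green round tin with a grey lid, 66 mm across, 60 mm high; bystander. Origin: centre of its underside.
- oil_bottle: Small white bottle with a red spout, 33 mm across, 105 mm high; bystander. Origin: centre of its underside.
- cork_sheet: Cork sheet 50 x 100 x 9 mm lying flat; bystander. Origin: centre of its underside.
- pad_stack: Small stack of round tan leather pads, 35 mm across, 23 mm high; bystander. Origin: centre of its underside.

How it is judged:
On the way, in this order (a step that is already met when the one before it is completed fails the run):
1. the case's front end has lifted the flap and lies in the mouth, at least 10 mm in (value of joint flap above 0.4 rad and x of reed_case in the frame of mouth above -0.048 m and y of reed_case in the frame of mouth between -0.02 and 0.02 m), for 0.2 s.
2. the push stick presses the case against the sprung stop with at least 5 N for 0.3 s, the case wholly inside the box (x of reed_case in the frame of mouth above 0.083 m and contact force between reed_case and humidor above 5 N and contact force between push_stick and reed_case above 3 N and linear speed of reed_case below 0.02 m/s), for 0.3 s.
At the end, for the whole second after the job is handed in: The reed case lies flat and at rest on the bench inside the humidor, its centre 83 to 150 mm inside the mouth and within 20 mm of the channel's middle; the flap is shut (under 0.06 rad); the push stick rests at rest on the bench (its origin less than 20 mm above it) (x of reed_case in the frame of mouth between 0.083 and 0.15 m and y of reed_case in the frame of mouth between -0.02 and 0.02 m and height (world z) of reed_case below 0.006 m and linear speed of each of reed_case, push_stick below 0.01 m/s and value of joint flap below 0.06 rad and height (world z) of push_stick between -0.01 and 0.02 m); the robot touches nothing.
It fails at once if the case is pressed against the humidor, its flap or its stop with more than 15 N (contact force between reed_case and humidor above 15 N).
It fails at once if a bystander is moved by more than 20 mm (distance of any of glue_tin, oil_bottle, cork_sheet, pad_stack from where it was at the start of the episode above 0.02 m).
It also fails if it takes over 72 s, if anything falls off the work surface, if the arm or the gripper's body presses on something with over 40 N, if the wrist force passes 120 N, or if a joint passes its speed limit or range.

ROBOT

A 7-joint arm with a two-finger parallel gripper is mounted at the origin on a cart in front of the work surface, level with it; the furniture and walls round the work are solid. World frame = base frame: x ahead of the robot, y to its left, z up, the work surface at z = 0. Lengths are in m, angles in rad, forces in N, time in s.
With the tool pointing down it reaches from about 0.4 to 0.875 m from the base axis. Payload 19.3 kg.
Tool frame: the origin (TCP) lies midway between the tips of the shut fingers; the grasp point (between the pads) lies 19 mm behind it; x points along the fingers, y is the direction in which the jaws open and shut, and the axes are right-handed (so a half turn about x gives the same grasp; the last joint's range is limited). The gripper opens to 85 mm and grips with 20 to 120 N. Pads are 22 mm wide; open, the fingers measure 114 mm over their backs; the gripper's body (76 mm by 85 mm) begins 54 mm behind the grasp point. The pads swing forward as they close: fully open they stand 13 mm farther back than shut.
Start: joints at [1.099, 0.521, -0.036, 1.599, 0.021, 1.021, -0.113], TCP at [0.244, -0.575, 0.231] pointing down, gripper open.
Joint ranges: [-2.91, 2.91], [-0.3, 2.13], [-1.5, 1.42], [0.17, 2.43], [-1.26, 4.41], [0.16, 1.93], [-2.52, 2.52]. Speed limits (rad/s): [1.89, 1.89, 2.39, 2.39, 3.01, 3.01, 3.01].

INTERFACE

Orientations are given as [roll, pitch, yaw] about the fixed x, y, z axes, in that order (R = Rz(yaw) Ry(pitch) Rx(roll)).
In Python, from workcell import telemetry, vision, workorder gives the robot as it stands. The module is installed in compiled form; this text tells all that it offers.
- The arm moves only by the tool play_rows, never from a script. Its argument "deltas" is a list of rows, each a list of 7 numbers: the shift along the world's x, y, z in mm, then the turn, a rotation vector about the world's x, y, z in degrees, then the finger opening in mm, from 0 to 85.4. In form: [[x, y, z, wx, wy, wz, jaw], ...]. A call has 1 to 8 rows; each row shifts and turns the commanded pose from where the row before left it; what a row does not reach is not made up. A row lasts 1/8 s, in which the tool goes at most 62.5 mm and 10.7 degrees, less where a joint would pass 70% of its speed; a pose out of reach is approached as far as the arm can. A call with a gripper value outside its range is refused whole. The fingers move at their own pace and stop on an object; "grip_force" is the grip in N (left out, the last holds). Time passes only in rows, so rows that do not move let the fingers close. It gives the time, the measured TCP pose, the force and the opening at its end, in the units of the state.
- telemetry.observe(): the state, without advancing time (a new reading comes with each control period).
- vision.grab_frame(name): name is "scene" or "side" or "wrist"; returns the picture (480x640x3 uint8, red, green, blue); there is no depth.
- vision.camera_info(name): a dict with "mtx" (3x3 intrinsics, pixels), "k1" (the pictures are not rectified: a ray, as slopes to the right and down, at radius r is drawn at 1 + k1 r^2 times it, then the intrinsics apply), "rvec" (rotation vector, rad) and "tvec" (3), from world to camera coordinates, as OpenCV has them. Camera axes: x right, y down, z forward; pixel columns grow to the right and rows downward; lengths in m; the calibration is good to about 2 mm. A picture is of the moment at which its call begins: read the wrist's pose just before it. camera_info takes no time and is no camera call; for the wrist camera it gives the pose at the moment of the call.
- workorder.job_done(): hands the job in, once; it reports no verdict.
The state is a dict: "clock": time; "qpos": joint angles; "qd": joint speeds; "joint_efforts": joint torques, N m; "position": TCP position; "tool_rot": TCP orientation; "force": force on the tool from outside, world axes, zero at the start; "moment": the same for the moment, N m; "grip_width": finger opening in m.
Only numpy, scipy, OpenCV 4.12 (cv2) and the standard library are available. Lean on these libraries where they do the work, as an engineer would, in place of code of your own. Each camera call takes 0.05 s, during which the arm holds its last target. There are 200 camera calls.

## Working session

There is one attempt and no reset: what is moved stays moved. The work goes in short steps, Python scripts to look and compute and a tool call to move; the robot and the scene stay as the last step left them, time stands still between calls to the robot, and variables do not carry over. Pictures are saved under pics/ and viewed, about 8 in all and at most 12, crops included, and the job is handed in when it is done.

Besides the shell and the picture viewer there is one more tool, called after "Call:" as name(argument=value, ...), one argument or row to a line, values as JSON. play_rows: Moves the arm, as the interface text tells. Its arguments: {"type":"object","properties":{"deltas":{"type":"array","items":{"type":"array","items":{"type":"number"}}},"grip_force":{"type":"number"}},"required":["deltas"]}

```bash
mkdir -p pics; cat > h.py <<'E'
import numpy as np, cv2
from workcell import telemetry, vision, workorder
def cam(n):
    c=vision.camera_info(n); K=np.array(c["mtx"],float); R=cv2.Rodrigues(np.array(c["rvec"],float))[0]; t=np.array(c["tvec"],float).ravel()
    return K,float(c["k1"]),R,t
def cast(C,uv,z=0.):
    K,k1,R,t=C; uv=np.atleast_2d(np.array(uv,float))
    d=np.c_[(uv[:,0]-K[0,2])/K[0,0],(uv[:,1]-K[1,2])/K[1,1]]
    u=d.copy()
    for _ in range(20): u=d/(1+k1*(u**2).sum(1,keepdims=True))
    r=np.c_[u,np.ones(len(u))]@R; o=-R.T@t
    return o+r*((z-o[2])/r[:,2])[:,None]
def proj(C,P):
    K,k1,R,t=C; p=np.atleast_2d(P)@R.T+t; s=p[:,:2]/p[:,2:]; s=s*(1+k1*(s**2).sum(1,keepdims=True))
    return s*[K[0,0],K[1,1]]+[K[0,2],K[1,2]]
def save(n,f):
    im=vision.grab_frame(n); cv2.imwrite(f,im[:,:,::-1]); return im
E
python3 - <<'E'
from h import *
for n in("scene","side"):
    save(n,f"pics/{n}0.png"); C=cam(n); print(n,C[0].round(1).tolist(),C[1],(-C[2].T@C[3]).round(3))
s=telemetry.observe();print(s)
E
```

```text
scene [[586.3, 0.0, 329.4], [0.0, 586.3, 241.7], [0.0, 0.0, 1.0]] -0.03671641608242011 [-0.518  0.744  0.977]
side [[495.8, 0.0, 326.9], [0.0, 495.8, 233.0], [0.0, 0.0, 1.0]] 0.00904976542414174 [0.154 1.179 1.181]
{'clock': 0.1, 'qpos': array([ 1.09880661,  0.52197082, -0.03634478,  1.59993403,  0.0211928 ,
        1.02110916, -0.11281978]), 'qd': array([-1.12828710e-03, -3.32791213e-03, -8.59811208e-04, -3.98045386e-04,
        1.37035682e-04, -8.24861054e-05, -8.48958897e-05]), 'joint_efforts': array([ 3.99363198e-03, -9.28488207e+01,  1.98426291e+00, -3.70538092e+01,
        1.81726960e-02,  5.33065162e-03,  2.14893021e-04]), 'position': array([ 0.24427906, -0.57495885,  0.23077894]), 'tool_rot': array([-1.51503301,  1.56975957,  2.02832957]), 'force': array([0.15072303, 0.54610465, 0.11215705]), 'moment': array([-0.004806  , -0.04469485, -0.00541362]), 'grip_width': 0.08527127970033337}
```

View pics/scene0.png

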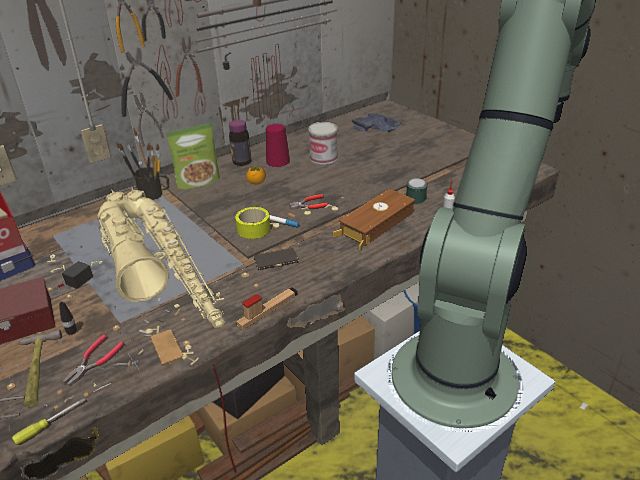

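View pics/side0.png

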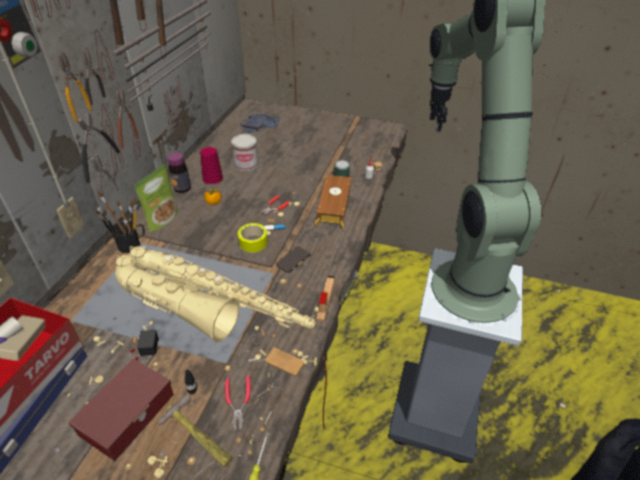

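```bash
python3 - <<'E'
from h import *
a=cv2.imread("pics/scene0.png"); b=cv2.imread("pics/side0.png")
x=cv2.resize(a[170:340,225:465],(800,567),interpolation=cv2.INTER_CUBIC)
cv2.imwrite("pics/crop0.png",x)
S=cam("scene");D=cam("side")
for n,p,q,z in[("dial",(381,207),(336,191),.055),("case",(276,260),(293,259),.011),("sticktop",(252,302),(324,297),.062),("nose",(294,291),(331,279),.012),("cork",(168,347),(284,360),.009),("tin",(417,184),(342,165),.06)]:
    print(n,cast(S,p,z).round(3),cast(D,q,z).round(3))
E
```

```text
dial [[ 0.547 -0.295  0.055]] [[ 0.55  -0.294  0.055]]
case [[0.583 0.063 0.011]] [[0.594 0.064 0.011]]
sticktop [[0.425 0.237 0.062]] [[0.431 0.235 0.062]]
nose [[0.444 0.103 0.012]] [[0.445 0.112 0.012]]
cork [[0.472 0.442 0.009]] [[0.48  0.444 0.009]]
tin [[ 0.568 -0.468  0.06 ]] [[ 0.575 -0.465  0.06 ]]
```

View pics/crop0.png

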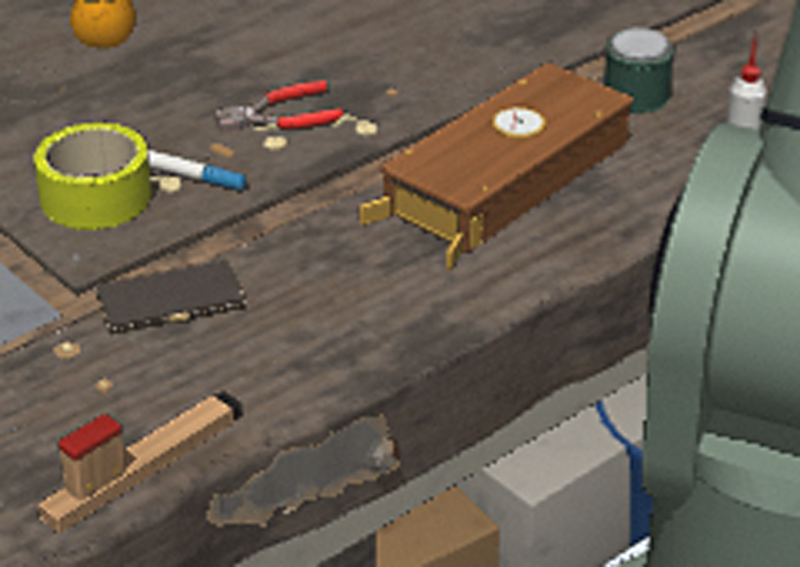

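```bash
python3 - <<'E'
from h import *
S=cam("scene")
f=lambda p,z:cast(S,[(225+x*.3,170+y*.3) for x,y in p],z).round(3)
print("roof fl fr bl br",f([(385,172),(470,212),(550,65),(632,102)],.051))
print("case top",f([(97,290),(232,262),(245,295),(107,324)],.011))
print("red top",f([(58,445),(104,414),(124,430),(76,463)],.062))
print("foot nose top R, tail top R/L",f([(233,405),(55,518),(40,508)],.016))
E
```

```text
roof fl fr bl br [[ 0.569 -0.156  0.051]
 [ 0.476 -0.171  0.051]
 [ 0.61  -0.391  0.051]
 [ 0.513 -0.402  0.051]]
case top [[ 0.634  0.101  0.011]
 [ 0.593 -0.008  0.011]
 [ 0.549  0.011  0.011]
 [ 0.59   0.12   0.011]]
red top [[0.435 0.257 0.062]
 [0.443 0.213 0.062]
 [0.419 0.212 0.062]
 [0.411 0.258 0.062]]
foot nose top R, tail top R/L [[0.437 0.105 0.016]
 [0.418 0.276 0.016]
 [0.433 0.279 0.016]]
```

```bash
cat >> h.py <<'E'
from scipy.spatial.transform import Rotation as Ro
def st():
    s=telemetry.observe(); R=Ro.from_euler('xyz',s['tool_rot']).as_matrix()
    print("t",round(s['clock'],2),"p",(s['position']*1e3).round(1),"tipdir",R[:,0].round(3),"jawyaw",np.degrees(np.arctan2(R[1,1],R[0,1])).round(1),"F",s['force'].round(2),"M",s['moment'].round(2),"w",round(s['grip_width']*1e3,1),"q7",s['qpos'].round(2)); return s
E
python3 -c "
from h import *
st()"
```

```text
t 0.1 p [ 244.3 -575.   230.8] tipdir [-0.     0.001 -1.   ] jawyaw -67.0 F [0.15 0.55 0.11] M [-0.   -0.04 -0.01] w 85.3 q7 [ 1.1   0.52 -0.04  1.6   0.02  1.02 -0.11]
```

Call:
play_rows(
  deltas=[
    [25,45,2,0,0,3.3,85],
    [25,45,2,0,0,3.3,85],
    [25,45,2,0,0,3.3,85],
    [25,45,2,0,0,3.3,85],
    [25,45,2,0,0,3.3,85],
    [25,45,2,0,0,3.3,85],
    [25,45,2,0,0,3.3,85],
    [25,45,2,0,0,3.3,85],
  ],
)

```text
clock: 1.1
position: [0.4449, -0.2137, 0.2473]
tool_rot: [-0.648, 1.571, -2.926]
force: [0.5, -1.5, 0.7]
grip_width: 0.0851
```

Call:
play_rows(
  deltas=[
    [25,45,2,0,0,3.3,85],
    [25,45,2,0,0,3.3,85],
    [25,45,2,0,0,3.3,85],
    [25,45,2,0,0,3.3,85],
    [25,45,2,0,0,3.3,85],
    [25,45,2,0,0,3.3,85],
    [0,0,0,0,0,0,85],
    [0,0,0,0,0,0,85],
  ],
)

```text
clock: 2.1
position: [0.5941, 0.0543, 0.2588]
tool_rot: [-0.741, 1.57, -2.674]
force: [-0.6, 0.2, 0.3]
grip_width: 0.085
```

```bash
python3 - <<'E'
from h import *
st(); C=cam("wrist"); im=save("wrist","pics/w1.png")
print(C[0][0],C[1],(-C[2].T@C[3]).round(3), proj(C,[[.591,.056,.011],[.43,.235,.06]]))
E
```

```text
t 2.1 p [594.1  54.3 258.8] tipdir [-0.001 -0.    -1.   ] jawyaw -20.8 F [-0.61  0.16  0.28] M [-0.02  0.04 -0.03] w 85.0 q7 [ 0.11  0.48 -0.43  1.63  0.22  1.08 -0.74]
[360.05108954   0.         319.62245499] -0.07114320844377761 [0.617 0.118 0.402] [[317.37883266 205.06652293]
 [ 85.23694006  97.67031853]]
```

View pics/w1.png

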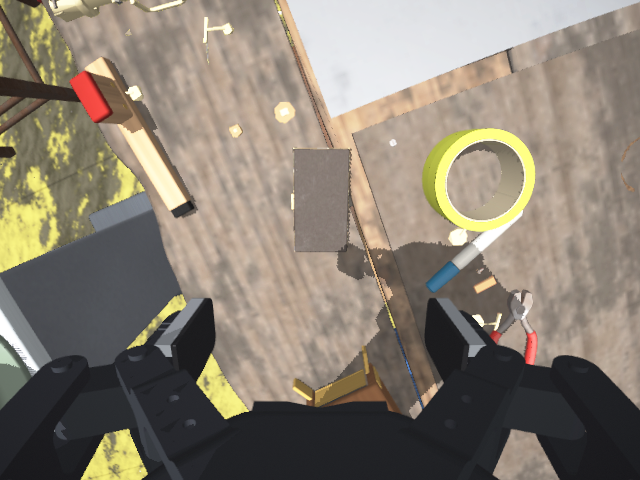

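```bash
python3 - <<'E'
from h import *
C=cam("wrist"); im=cv2.imread("pics/w1.png")
c=cast(C,[(294.5,149),(350,149),(350,251),(295.5,251)],.011); print(c.round(4),c.mean(0).round(4))
print("w,l",np.linalg.norm(c[0]-c[1]),np.linalg.norm(c[1]-c[2]))
r=(c[0]+c[1])/2; f=(c[2]+c[3])/2; d=(f-r)/np.linalg.norm(f-r); print("rear",r,"dir",d,np.degrees(np.arctan2(d[1],d[0])), "grip",r+.016*d)
t=cast(C,[(71,77),(93,71),(111,117),(95,122)],.062);print("top",t.round(4),t.mean(0))
n=cast(C,[(195,208),(173,215)],.014);print("nose",n.round(4))
print("tail",cast(C,[(90,65),(107,57)],.016))
E
```

```text
[[ 0.5899  0.12    0.011 ]
 [ 0.6447  0.0991  0.011 ]
 [ 0.6068 -0.007   0.011 ]
 [ 0.549   0.015   0.011 ]] [0.5976 0.0568 0.011 ]
w,l 0.058623507121487214 0.11267683076220171
rear [0.6172737  0.10952798 0.011     ] dir [-0.34946459 -0.93694957  0.        ] -110.45457063081946 grip [0.61168227 0.09453679 0.011     ]
top [[0.4271 0.2555 0.062 ]
 [0.4492 0.2515 0.062 ]
 [0.4462 0.209  0.062 ]
 [0.4297 0.211  0.062 ]] [0.43802791 0.23173278 0.062     ]
nose [[0.4644 0.101  0.014 ]
 [0.4378 0.1029 0.014 ]]
tail [[0.42611304 0.27611747 0.016     ]
 [0.44654966 0.27564301 0.016     ]]
```

Call:
play_rows(
  deltas=[
    [-9,-50,0,0,0,6,85],
    [-9,-50,0,0,0,6,85],
    [-9,-50,0,0,0,6,85],
    [-9,-50,0,0,0,6,85],
    [-9,-50,0,0,0,6,85],
    [0,0,0,0,0,0,85],
    [0,0,0,0,0,0,85],
  ],
)

```text
clock: 3.02
position: [0.549, -0.1955, 0.2594]
tool_rot: [2.594, 1.571, 1.182]
force: [-0.0, 1.2, 0.2]
grip_width: 0.0851
```

```bash
python3 - <<'E'
from h import *
st(); C=cam("wrist"); im=save("wrist","pics/w2.png")
np.savez("C2.npz",K=C[0],k=C[1],R=C[2],t=C[3])
E
```

```text
t 3.02 p [ 549.  -195.5  259.4] tipdir [ 0.  0. -1.] jawyaw 9.1 F [-0.03  1.17  0.18] M [0.03 0.   0.  ] w 85.1 q7 [ 0.59  0.46 -0.5   1.66  0.24  1.08  0.18]
```

View pics/w2.png

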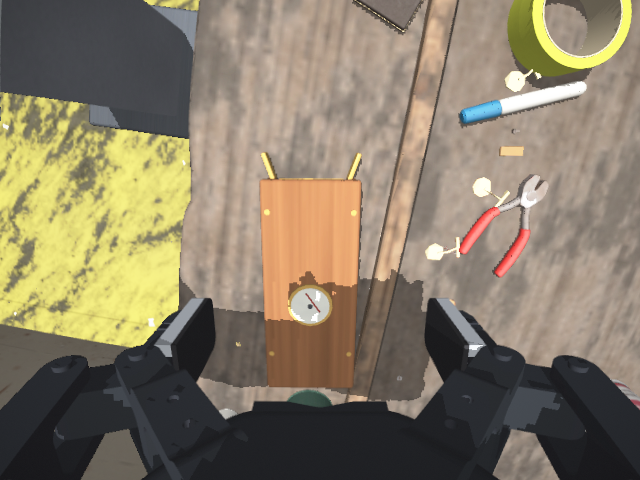

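```bash
python3 - <<'E'
from h import *
C=cam("wrist")
c=cast(C,[(260,180),(361,179.5),(353,387),(268,387)],.051); print(c.round(4))
f=(c[0]+c[1])/2;b=(c[2]+c[3])/2;d=(b-f)/np.linalg.norm(b-f)
print("w",np.linalg.norm(c[0]-c[1]),np.linalg.norm(c[2]-c[3]),"l",np.linalg.norm(b-f),"front",f,"yaw",np.degrees(np.arctan2(d[1],d[0])),d)
e=c[1]-c[0];print("front edge normal yaw",np.degrees(np.arctan2(-e[0],e[1]))-0)
t=cast(C,[(263,153),(360,154)],.02);print("cheeks",t,t.mean(0))
dl=cast(C,[(310,306)],.055)[0];print("dial",dl,"mouth",dl-.13*d)
print("pads?",cast(C,[(434,252)],.02))
E
```

```text
[[ 0.4862 -0.1719  0.051 ]
 [ 0.5828 -0.1559  0.051 ]
 [ 0.6193 -0.3903  0.051 ]
 [ 0.5221 -0.4062  0.051 ]]
w 0.09794442575328861 0.0984631983038134 l 0.2371043193260749 front [ 0.53451502 -0.1639182   0.051     ] yaw -81.2302994358318 [ 1.52463215e-01 -9.88309146e-01  1.17060607e-16]
front edge normal yaw -80.57648252119317
cheeks [[ 0.4814292  -0.14768406  0.02      ]
 [ 0.58091183 -0.13271332  0.02      ]] [ 0.53117051 -0.14019869  0.02      ]
dial [ 0.55426327 -0.29420621  0.055     ] mouth [ 0.53444306 -0.16572602  0.055     ]
pads? [[ 0.68299416 -0.22402642  0.02      ]]
```

Call:
play_rows(
  deltas=[
    [10.5,48.3,0,0,0,-5,85],
    [10.5,48.3,-10,0,0,-5,85],
    [10.5,48.3,-30,0,0,-5,85],
    [10.5,48.3,-40,0,0,-5,85],
    [10.5,48.3,-40,0,0,-5,85],
    [10.5,48.5,-40,0,0,-4.6,85],
    [0,0,-40,0,0,0,85],
    [0,0,0,0,0,0,85],
  ],
)

```text
clock: 4.08
position: [0.6098, 0.0933, 0.0592]
tool_rot: [-1.052, 1.566, -2.977]
force: [0.3, -0.8, 0.6]
grip_width: 0.0851
```

```bash
python3 - <<'E'
from h import *
st(); im=save("wrist","pics/w3.png")
E
```

```text
t 4.08 p [609.8  93.3  59.2] tipdir [-0.005 -0.001 -1.   ] jawyaw -20.3 F [ 0.26 -0.79  0.6 ] M [-0.08  0.   -0.02] w 85.1 q7 [-0.02  0.75 -0.33  1.72  0.34  0.73 -0.88]
```

View pics/w3.png

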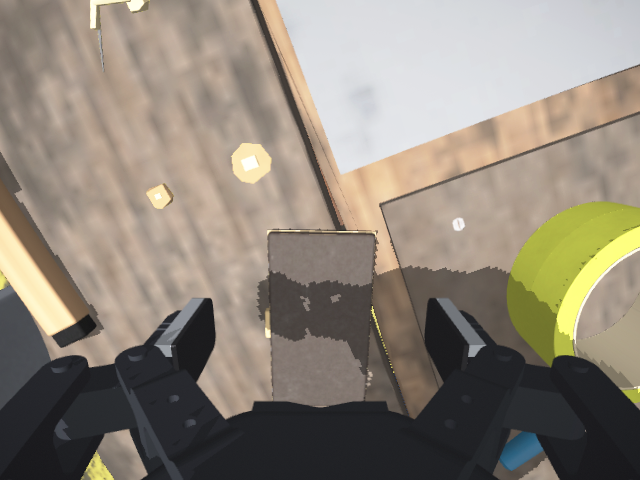

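```bash
python3 - <<'E'
from h import *
C=cam("wrist"); print(cast(C,[(268,231),(376,233)],.011), cast(C,[(322,232)],.011))
E
```

```text
[[0.59041044 0.12188961 0.011     ]
 [0.64608188 0.10006462 0.011     ]] [[0.61821966 0.11097785 0.011     ]]
```

Call:
play_rows(
  deltas=[
    [1,1,-20,0,0,0,85],
    [0,0,-20,0,0,0,85],
    [0,0,-12,0,0,0,85],
    [0,0,-7,0,0,0,85],
    [0,0,-3,0,0,0,85],
    [0,0,0,0,0,0,85],
  ],
)

```text
clock: 4.88
position: [0.6129, 0.0932, -0.0004]
tool_rot: [2.323, 1.571, 0.396]
force: [0.4, -0.2, 0.0]
grip_width: 0.0853
```

Call:
play_rows(
  deltas=[
    [0,0,0,0,0,0,50],
    [0,0,0,0,0,0,50],
    [0,0,0,0,0,0,50],
    [0,0,0,0,0,0,50],
  ],
  grip_force=30,
)

```text
clock: 5.38
position: [0.6182, 0.092, 0.0032]
tool_rot: [1.921, 1.56, -0.007]
force: [10.1, -8.6, 31.3]
grip_width: 0.0595
```

```bash
python3 - <<'E'
from h import *
st(); im=save("wrist","pics/w4.png")
E
```

```text
t 5.38 p [618.2  92.    3.2] tipdir [ 0.011 -0.    -1.   ] jawyaw -20.5 F [10.07 -8.57 31.32] M [-2.13 -3.29 -0.06] w 59.5 q7 [-0.05  0.83 -0.3   1.73  0.38  0.63 -0.92]
```

Call:
play_rows(
  deltas=[
    [0,0,3,0,0,0,50],
    [0,0,3,0,0,0,50],
    [0,0,0,0,0,0,50],
    [0,0,0,0,0,0,50],
  ],
)

```text
clock: 5.92
position: [0.6126, 0.0932, 0.0052]
tool_rot: [-1.156, 1.57, -3.083]
force: [-1.2, -0.1, 0.4]
grip_width: 0.0584
```

```bash
python3 - <<'E'
from h import *
st(); im=save("wrist","pics/w5.png")
E
```

```text
t 5.92 p [612.6  93.2   5.2] tipdir [-0.001 -0.    -1.   ] jawyaw -20.4 F [-1.16 -0.13  0.37] M [-0.01 -0.01 -0.02] w 58.4 q7 [-0.04  0.83 -0.3   1.73  0.37  0.64 -0.91]
```

View pics/w5.png

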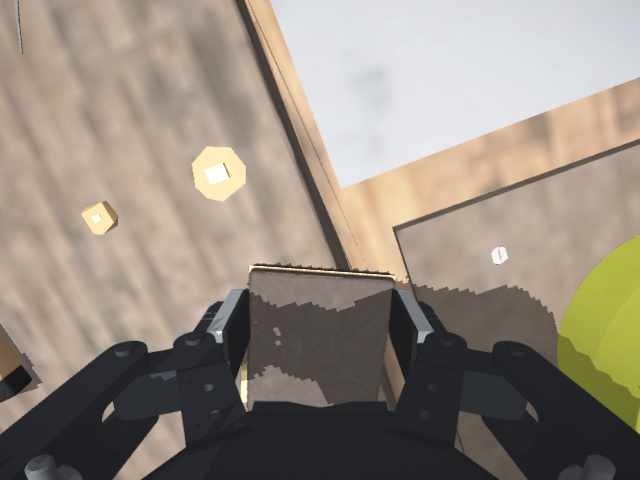

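Call:
play_rows(
  deltas=[
    [0,0,6,0,0,0,50],
    [-10,-15,2,0,0,4,50],
    [-20,-25,0,0,0,6,50],
    [-20,-25,0,0,0,6,50],
    [-20,-25,0,0,0,6,50],
    [-20,-25,0,0,0,5,50],
    [-10,-10,0,0,0,2.4,50],
    [0,0,0,0,0,0,50],
  ],
)

```text
clock: 6.98
position: [0.5126, -0.0327, 0.0137]
tool_rot: [-0.479, 1.57, -1.894]
force: [1.1, 1.0, -0.4]
grip_width: 0.0586
```

```bash
python3 - <<'E'
from h import *
st(); im=save("wrist","pics/w6.png"); sc=save("scene","pics/s6.png")
x=cv2.resize(sc[170:340,225:465][:,:,::-1],(800,567),interpolation=cv2.INTER_CUBIC)
w=im[230:430,200:460][:,:,::-1]; w=cv2.resize(w,(390,300))
x[567-300:,:390]=w
cv2.imwrite("pics/m6.png",x)
E
```

```text
t 6.97 p [512.6 -32.7  13.7] tipdir [-0. -0. -1.] jawyaw 8.9 F [ 1.07  0.95 -0.43] M [-0.01 -0.02  0.06] w 58.6 q7 [ 0.25  0.72 -0.41  2.01  0.57  0.52 -0.41]
```

View pics/m6.png

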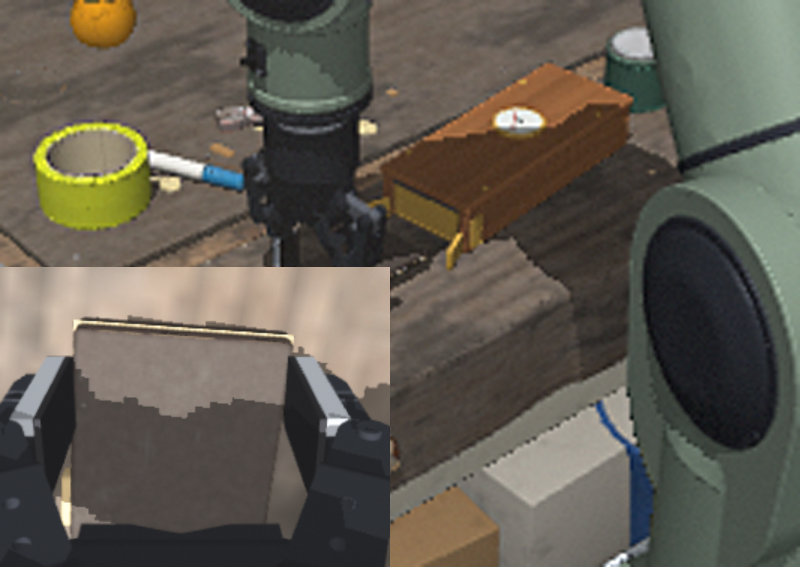

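```bash
python3 - <<'E'
from h import *
C=cam("wrist")
for z in(.015,.019,.023):
    c=cast(C,[(249.3,266.7),(395.3,277.3)],z); e=c[1]-c[0]; print(z,c.round(4).tolist(),np.linalg.norm(e),np.degrees(np.arctan2(e[1],e[0])))
# with tilt: right corner at different height
for dz in(-.004,.004):
    a=cast(C,[(249.3,266.7)],.019-dz)[0];b=cast(C,[(395.3,277.3)],.019+dz)[0];e=b-a;print(dz,np.linalg.norm(e),np.degrees(np.arctan2(e[1],e[0])))
E
```

```text
0.015 [[0.4807, -0.0181, 0.015], [0.542, -0.0133, 0.015]] 0.06142782717990394 4.50757442341362
0.019 [[0.4813, -0.0166, 0.019], [0.5408, -0.0119, 0.019]] 0.05969155715630639 4.5075744234136135
0.023 [[0.4819, -0.015, 0.023], [0.5397, -0.0105, 0.023]] 0.057955287132708824 4.507574423413614
-0.004 0.0606132347748616 1.6809877992994458
0.004 0.059982995969855395 7.364419820335042
```

Call:
play_rows(
  deltas=[
    [0,0,-4,0,0,0,50],
    [0,0,-4,0,0,0,50],
    [0,0,0,0,0,0,50],
    [0,0,0,0,0,0,50],
  ],
)

```text
clock: 7.58
position: [0.5128, -0.0316, 0.0054]
tool_rot: [-2.101, 1.571, 2.769]
force: [0.1, 0.5, -0.2]
grip_width: 0.0587
```

```bash
python3 - <<'E'
from h import *
st(); C=cam("wrist"); im=save("wrist","pics/w7.png")
w=cv2.resize(im[230:430,200:460][:,:,::-1],(780,600),interpolation=cv2.INTER_CUBIC); cv2.imwrite("pics/m7.png",w)
E
```

```text
t 7.58 p [512.8 -31.6   5.4] tipdir [-0.  0. -1.] jawyaw 9.0 F [ 0.07  0.55 -0.22] M [-0.02 -0.04 -0.  ] w 58.7 q7 [ 0.24  0.74 -0.4   2.01  0.58  0.5  -0.42]
```

View pics/m7.png

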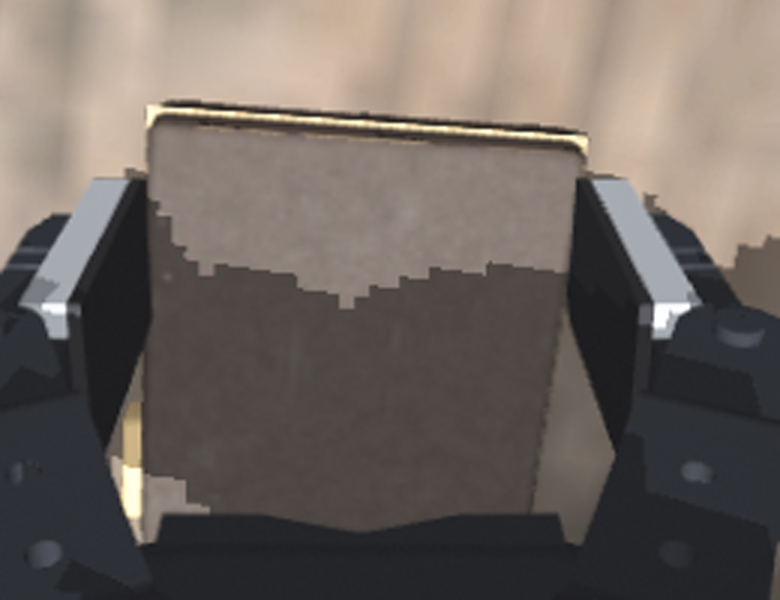

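Call:
play_rows(
  deltas=[
    [0,0,0.5,0,0,4.4,50],
    [0,0,0,0,0,0,50],
    [1.6,-10,0,0,0,0,50],
    [1.6,-10,0,0,0,0,50],
    [1.6,-10,0,0,0,0,50],
    [1.6,-10,0,0,0,0,50],
    [0.8,-5,0,0,0,0,50],
    [0,0,0,0,0,0,50],
  ],
)

```text
clock: 8.62
position: [0.52, -0.0771, 0.0059]
tool_rot: [-2.669, 1.571, 2.276]
force: [-0.3, 0.5, 0.0]
grip_width: 0.059
```

Call:
play_rows(
  deltas=[
    [0.8,-5,0,0,0,0,50],
    [0.8,-5,0,0,0,0,50],
    [0.8,-5,0,0,0,0,50],
    [0.8,-5,0,0,0,0,50],
    [0,0,0,0,0,0,50],
  ],
)

```text
clock: 9.25
position: [0.5233, -0.0977, 0.0059]
tool_rot: [-0.122, 1.57, -1.459]
force: [1.7, -4.0, -0.9]
grip_width: 0.0585
```

```bash
python3 - <<'E'
from h import *
st(); C=cam("wrist"); im=save("wrist","pics/w8.png"); sc=save("scene","pics/s8.png")
x=cv2.resize(sc[170:270,305:435][:,:,::-1],(780,600),interpolation=cv2.INTER_CUBIC)
x[:200,:260]=im[230:430,200:460][:,:,::-1]
cv2.imwrite("pics/m8.png",x)
E
```

```text
t 9.25 p [523.3 -97.7   5.9] tipdir [ 0.    -0.001 -1.   ] jawyaw 13.4 F [ 1.66 -4.04 -0.89] M [-0.62 -0.31 -0.07] w 58.5 q7 [ 0.39  0.76 -0.44  1.96  0.6   0.55 -0.23]
```

View pics/m8.png

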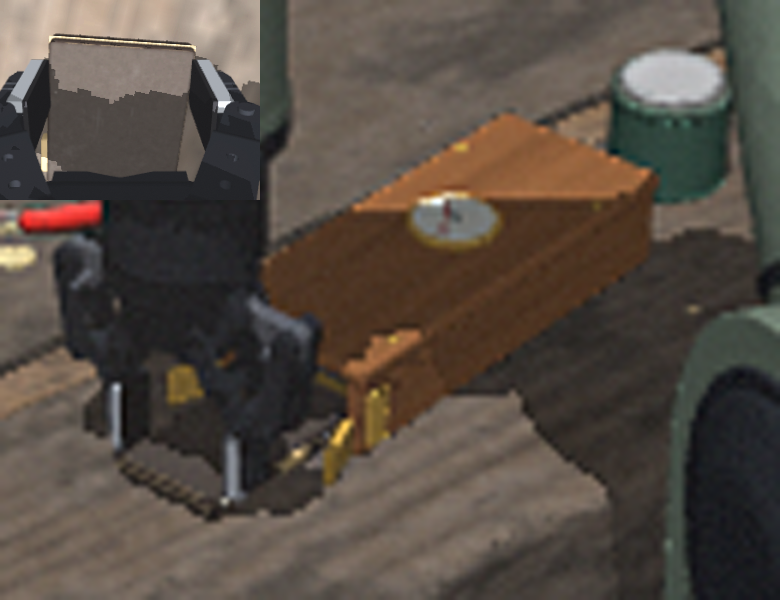

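Call:
play_rows(
  deltas=[
    [0,0,0,0,0,0,50],
    [0,0,0,0,0,0,50],
  ],
)

```text
clock: 9.6
position: [0.5232, -0.0969, 0.0059]
tool_rot: [-0.708, 1.571, -2.045]
force: [1.7, -3.5, -1.2]
grip_width: 0.0584
```

Call:
play_rows(
  deltas=[
    [0.6,-4,0,0,0,0,50],
    [0.6,-4,0,0,0,0,50],
    [0.6,-4,0,0,0,0,50],
    [0.6,-4,0,0,0,0,50],
    [0,0,0,0,0,0,50],
    [0,0,0,0,0,0,50],
  ],
)

```text
clock: 10.35
position: [0.5256, -0.1132, 0.0059]
tool_rot: [-0.35, 1.57, -1.687]
force: [1.2, -3.7, -1.7]
grip_width: 0.0588
```

Call:
play_rows(
  deltas=[
    [0,0,0,0,0,0,66],
    [0,0,0,0,0,0,78],
    [0,0,0,0,0,0,78],
    [0,0,0,0,0,0,78],
    [0,0,15,0,0,0,78],
    [0,0,40,0,0,0,78],
    [0,20,50,0,0,0,80],
    [0,20,10,0,0,0,80],
  ],
  grip_force=20,
)

```text
clock: 11.35
position: [0.5269, -0.0724, 0.1246]
tool_rot: [1.176, 1.566, -0.162]
force: [1.0, 0.7, 0.1]
grip_width: 0.0799
```

Call:
play_rows(
  deltas=[
    [-15,50,0,0,0,-1.4,80],
    [-15,50,0,0,0,-1.4,80],
    [-15,50,0,0,0,-1.4,80],
    [-15,50,0,0,0,-1.4,80],
    [-15,50,0,0,0,-1.4,80],
    [-11,55,0,0,0,-1.4,80],
    [0,0,0,0,0,0,80],
    [0,0,0,0,0,0,80],
  ],
)

```text
clock: 12.35
position: [0.4393, 0.2319, 0.1209]
tool_rot: [-0.565, 1.57, -2.047]
force: [0.7, -0.9, -0.2]
grip_width: 0.0799
```

```bash
python3 - <<'E'
from h import *
st(); C=cam("wrist"); im=save("wrist","pics/w9.png"); sc=save("scene","pics/s9.png")
x=im[:,:,::-1].copy()
x[300:,400:]=cv2.resize(sc[190:265,330:430][:,:,::-1],(240,180),interpolation=cv2.INTER_CUBIC)
cv2.imwrite("pics/m9.png",x); print(proj(C,[[.4395,.2315,.062]]))
E
```

```text
t 12.35 p [439.3 231.9 120.9] tipdir [-0.    -0.001 -1.   ] jawyaw 5.1 F [ 0.7  -0.88 -0.23] M [-0.01  0.   -0.03] w 79.9 q7 [-0.18  0.53 -0.56  2.01  0.43  0.72 -0.92]
[[321.47372502 261.99292215]]
```

View pics/m9.png

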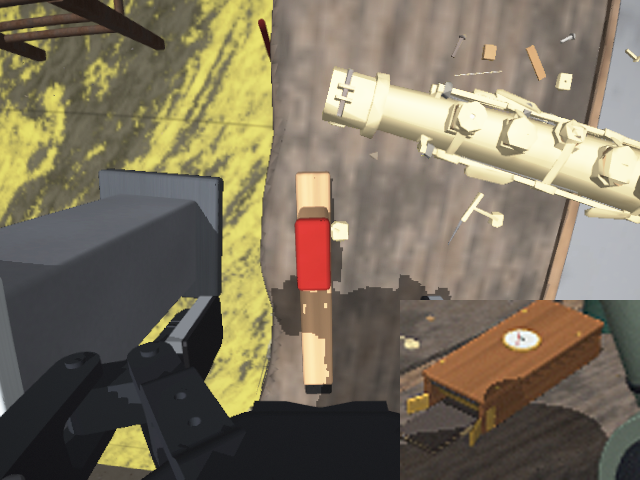

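```bash
python3 - <<'E'
from h import *
C=cam("wrist"); c=cast(C,[(296.5,219),(328,219),(329,290),(298,290)],.062); print(c.round(4),c.mean(0)); n=cast(C,[(305,388),(331,388)],.016); print("nose",n, "tail", cast(C,[(297,174),(330,174)],.016))
s=cv2.imread("pics/s9.png"); S=cam("scene")
m=(330+np.array([16/2.4*1,68/2.4]),)
print("case rear(scene)",cast(S,[(330+(405-400)/2.4,190+(442-300)/2.4),(330+(450-400)/2.4,190+(448-300)/2.4)],.011))
E
```

```text
[[0.4235 0.2552 0.062 ]
 [0.4415 0.2568 0.062 ]
 [0.4461 0.2132 0.062 ]
 [0.4274 0.2116 0.062 ]] [0.43462494 0.23417896 0.062     ]
nose [[0.43778646 0.10539749 0.016     ]
 [0.45895355 0.10722468 0.016     ]] tail [[0.41952819 0.27642997 0.016     ]
 [0.44189552 0.27835427 0.016     ]]
case rear(scene) [[ 0.52322868 -0.08687939  0.011     ]
 [ 0.48028482 -0.11930081  0.011     ]]
```

Call:
play_rows(
  deltas=[
    [-4.5,2,-20,0,0,0.8,80],
    [0,0,-30,0,0,0,80],
    [0,0,-25,0,0,0,80],
    [0,0,-15,0,0,0,80],
    [0,0,-5,0,0,0,80],
    [0,0,0,0,0,0,30],
    [0,0,0,0,0,0,10],
    [0,0,0,0,0,0,10],
  ],
  grip_force=80,
)

```text
clock: 13.45
position: [0.4354, 0.2343, 0.0265]
tool_rot: [1.938, 1.57, 0.468]
force: [0.7, -0.4, -0.3]
grip_width: 0.0259
```

Call:
play_rows(
  deltas=[
    [0,0,0,0,0,0,10],
    [0,0,0,0,0,0,10],
    [0,0,0,0,0,0,10],
  ],
)

```text
clock: 13.82
position: [0.4355, 0.2342, 0.0265]
tool_rot: [1.622, 1.57, 0.153]
force: [-1.3, -1.5, 10.0]
grip_width: 0.0194
```

```bash
python3 - <<'E'
from h import *
st()
E
```

```text
t 13.82 p [435.5 234.2  26.5] tipdir [ 0.001  0.    -1.   ] jawyaw 5.8 F [-1.34 -1.46  9.99] M [-0.32  0.23  0.15] w 19.4 q7 [-0.28  0.69 -0.44  2.06  0.58  0.52 -1.05]
```

Call:
play_rows(
  deltas=[
    [0,0,3,0,0,0,10],
    [0,0,7,0,0,0,10],
    [10,-25,0,0,0,0.6,10],
    [16,-45,0,0,0,0.8,10],
    [16,-45,0,0,0,0.8,10],
    [14,-42,0,0,0,0.6,10],
    [8,-25,0,0,0,0.4,10],
    [0,0,0,0,0,0,10],
  ],
)

```text
clock: 14.82
position: [0.4996, 0.0499, 0.0362]
tool_rot: [0.057, 1.57, -1.36]
force: [-0.2, -0.3, -1.3]
grip_width: 0.0187
```

```bash
python3 - <<'E'
from h import *
st(); sc=save("scene","pics/s10.png"); si=save("side","pics/d10.png"); im=save("wrist","pics/w10.png")
x=np.zeros((600,800,3),np.uint8)
x[:400,:]=cv2.resize(sc[185:285,250:450][:,:,::-1],(800,400),interpolation=cv2.INTER_CUBIC)
x[400:,:400]=cv2.resize(si[170:290,230:470][:,:,::-1],(400,200),interpolation=cv2.INTER_CUBIC)
x[400:,400:]=cv2.resize(im[::,:,::-1],(400,300))[100:300]
cv2.imwrite("pics/m10.png",x)
E
```

```text
t 14.82 p [499.6  49.9  36.2] tipdir [ 0.    -0.001 -1.   ] jawyaw 8.8 F [-0.18 -0.28 -1.32] M [ 0.08 -0.01  0.03] w 18.7 q7 [ 0.15  0.68 -0.49  2.04  0.59  0.56 -0.61]
```

View pics/m10.png

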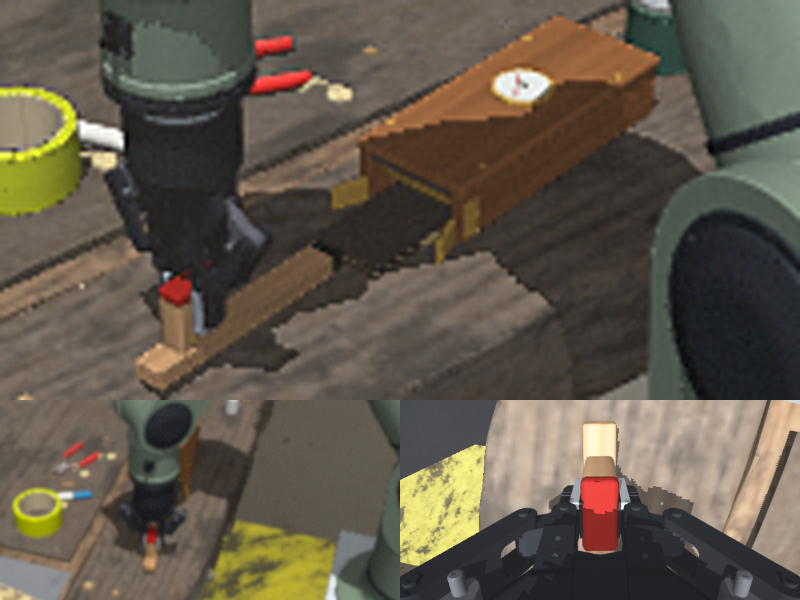

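Call:
play_rows(
  deltas=[
    [-0.8,5,-4,0,0,0,10],
    [0,0,-3,0,0,0,10],
    [0,0,-1.5,0,0,0,10],
    [0,0,0,0,0,0,10],
    [0,0,0,0,0,0,10],
  ],
)

```text
clock: 15.6
position: [0.4984, 0.0571, 0.0275]
tool_rot: [0.681, 1.571, -0.733]
force: [0.1, -0.6, -1.8]
grip_width: 0.019
```

Call:
play_rows(
  deltas=[
    [0.5,-3,0,0,0,0,10],
    [0.5,-3,0,0,0,0,10],
    [0.5,-3,0,0,0,0,10],
    [0.5,-3,0,0,0,0,10],
    [0.5,-3,0,0,0,0,10],
    [0.5,-3,0,0,0,0,10],
  ],
)

```text
clock: 16.35
position: [0.5014, 0.0389, 0.0274]
tool_rot: [0.216, 1.571, -1.197]
force: [-0.1, -0.1, -1.2]
grip_width: 0.0194
```

Call:
play_rows(
  deltas=[
    [0.5,-3,0,0,0,0,10],
    [0.5,-3,0,0,0,0,10],
    [0.5,-3,0,0,0,0,10],
    [0.5,-3,0,0,0,0,10],
    [0.5,-3,0,0,0,0,10],
    [0.5,-3,0,0,0,0,10],
  ],
)

```text
clock: 17.1
position: [0.5043, 0.021, 0.0274]
tool_rot: [-1.966, 1.571, 2.904]
force: [-0.9, 1.5, -1.2]
grip_width: 0.0188
```

Call:
play_rows(
  deltas=[
    [0.6,-4,0,0,0,0,10],
    [0.6,-4,0,0,0,0,10],
    [0.6,-4,0,0,0,0,10],
    [0.6,-4,0,0,0,0,10],
    [0.6,-4,0,0,0,0,10],
    [0.6,-4,0,0,0,0,10],
  ],
)

```text
clock: 17.85
position: [0.508, -0.0031, 0.0274]
tool_rot: [-1.073, 1.571, -2.487]
force: [0.0, 1.1, -0.8]
grip_width: 0.0191
```

Call:
play_rows(
  deltas=[
    [0.6,-4,0,0,0,0,10],
    [0.6,-4,0,0,0,0,10],
    [0.6,-4,0,0,0,0,10],
    [0.6,-4,0,0,0,0,10],
    [0.6,-4,0,0,0,0,10],
    [0.6,-4,0,0,0,0,10],
  ],
)

```text
clock: 18.6
position: [0.5116, -0.0271, 0.0274]
tool_rot: [-2.509, 1.571, 2.361]
force: [-0.5, 1.0, -0.5]
grip_width: 0.0193
```

Call:
play_rows(
  deltas=[
    [0.6,-4,0,0,0,0,10],
    [0.6,-4,0,0,0,0,10],
    [0.6,-4,0,0,0,0,10],
    [0.6,-4,0,0,0,0,10],
    [0.5,-3,0,0,0,0,10],
  ],
)

```text
clock: 19.23
position: [0.5144, -0.0461, 0.0274]
tool_rot: [-1.175, 1.571, -2.588]
force: [-0.5, 1.7, -0.9]
grip_width: 0.019
```

Call:
play_rows(
  deltas=[
    [0.5,-3,0,0,0,0,10],
    [0.5,-3,0,0,0,0,10],
    [0.5,-3,0,0,0,0,10],
    [0.5,-3,0,0,0,0,10],
    [0,0,0,0,0,0,10],
  ],
)

```text
clock: 19.85
position: [0.5165, -0.0581, 0.0274]
tool_rot: [-0.233, 1.571, -1.646]
force: [-0.2, 0.6, -2.6]
grip_width: 0.0191
```

```bash
cat >> h.py <<'E'
def fs():
    s=telemetry.observe(); d=np.array([.156,-.988,0]); m=np.array([.534,-.165,0])
    print("t",round(s['clock'],2),"nose s mm",(((s['position']-m)@d+.135)*1e3).round(1),"push N",round(-(s['force']@d),2),s['force'].round(2),s['position'].round(4))
E
python3 -c "
from h import *
fs()"
```

```text
t 19.85 nose s mm 26.7 push N 0.66 [-0.17  0.64 -2.59] [ 0.5165 -0.0581  0.0274]
```

Call:
play_rows(
  deltas=[
    [0.3,-2,0,0,0,0,10],
    [0.3,-2,0,0,0,0,10],
    [0.15,-1,0,0,0,0,10],
  ],
)

```text
clock: 20.23
position: [0.5171, -0.063, 0.0274]
tool_rot: [-0.967, 1.571, -2.38]
force: [-0.4, 1.4, -1.0]
grip_width: 0.0189
```

Call:
play_rows(
  deltas=[
    [0.3,-2,0,0,0,0,10],
    [0.3,-2,0,0,0,0,10],
    [0.15,-1,0,0,0,0,10],
  ],
)

```text
clock: 20.6
position: [0.5179, -0.068, 0.0274]
tool_rot: [-1.184, 1.571, -2.598]
force: [-1.0, 1.0, -1.5]
grip_width: 0.0189
```

Call:
play_rows(
  deltas=[
    [0.3,-2,0,0,0,0,10],
    [0.3,-2,0,0,0,0,10],
    [0.15,-1,0,0,0,0,10],
  ],
)

```text
clock: 20.98
position: [0.5187, -0.0729, 0.0274]
tool_rot: [-3.064, 1.571, 1.806]
force: [-0.7, 2.7, -1.6]
grip_width: 0.0192
```

Call:
play_rows(
  deltas=[
    [0.15,-1,0,0,0,0,10],
    [0.15,-1,0,0,0,0,10],
  ],
)

```text
clock: 21.22
position: [0.5191, -0.0744, 0.0275]
tool_rot: [2.595, 1.57, 1.182]
force: [-0.1, 6.8, -1.2]
grip_width: 0.0193
```

Call:
play_rows(
  deltas=[
    [0.15,-1,0,0,0,0,10],
    [0,0,0,0,0,0,10],
  ],
)

```text
clock: 21.48
position: [0.5193, -0.0752, 0.0275]
tool_rot: [2.53, 1.57, 1.117]
force: [-0.2, 5.4, 0.0]
grip_width: 0.0191
```

```bash
python3 -c "
from h import *
fs()"
```

```text
t 21.48 nose s mm 43.9 push N 5.34 [-0.18  5.37  0.01] [ 0.5193 -0.0752  0.0275]
```

Call:
play_rows(
  deltas=[
    [0.15,-1,0,0,0,0,10],
    [0.1,-0.7,0,0,0,0,10],
    [0,0,0,0,0,0,10],
  ],
)

```text
clock: 21.85
position: [0.5196, -0.0763, 0.0276]
tool_rot: [2.606, 1.569, 1.193]
force: [-0.6, 9.0, 0.8]
grip_width: 0.019
```

Call:
play_rows(
  deltas=[
    [0,0,0,0,0,0,10],
    [0,0,0,0,0,0,10],
    [0,0,0,0,0,0,10],
  ],
)

```text
clock: 22.22
position: [0.5196, -0.0763, 0.0276]
tool_rot: [2.623, 1.569, 1.21]
force: [-0.8, 9.8, 1.1]
grip_width: 0.0192
```

Call:
play_rows(
  deltas=[
    [0.05,-0.4,0,0,0,0,10],
    [0,0,0,0,0,0,10],
    [0,0,0,0,0,0,10],
    [0,0,0,0,0,0,10],
    [0,0,0,0,0,0,10],
    [0,0,0,0,0,0,10],
    [0,0,0,0,0,0,10],
  ],
)

```text
clock: 23.1
position: [0.5197, -0.0765, 0.0276]
tool_rot: [2.642, 1.569, 1.23]
force: [-0.7, 10.6, 1.2]
grip_width: 0.0188
```

Call:
play_rows(
  deltas=[
    [-0.3,2,0,0,0,0,10],
    [-0.5,3,0,0,0,0,10],
    [-0.8,5,0,0,0,0,10],
    [-1.3,8,0,0,0,0,10],
    [-1.6,10,0,0,0,0,10],
    [-1.6,10,0,0,0,0,10],
    [-1.6,10,0,0,0,0,10],
    [-1.6,10,0,0,0,0,10],
  ],
)

```text
clock: 24.1
position: [0.5101, -0.0191, 0.0275]
tool_rot: [1.247, 1.571, -0.166]
force: [-0.4, 0.1, -1.2]
grip_width: 0.0193
```

Call:
play_rows(
  deltas=[
    [-1.6,10,0,0,0,0,10],
    [-1.6,10,0,0,0,0,10],
    [-1.6,10,0,0,0,0,10],
    [-1.6,10,0,0,0,0,10],
    [-1.6,10,0,0,0,0,10],
    [0,0,-0.5,0,0,0,10],
    [0,0,-0.5,0,0,0,10],
    [0,0,0,0,0,0,10],
  ],
)

```text
clock: 25.1
position: [0.5021, 0.03, 0.0265]
tool_rot: [2.606, 1.571, 1.192]
force: [-2.6, 2.8, 4.4]
grip_width: 0.0192
```

```bash
python3 -c "
from h import *
st();fs()"
```

```text
t 25.1 p [502.1  30.   26.5] tipdir [ 0.  0. -1.] jawyaw 9.0 F [-2.64  2.76  4.45] M [ 0.51  0.44 -0.03] w 19.2 q7 [ 0.18  0.7  -0.48  2.03  0.61  0.55 -0.58]
t 25.1 nose s mm -62.6 push N 3.14 [-2.64  2.76  4.45] [0.5021 0.03   0.0265]
```

Call:
play_rows(
  deltas=[
    [0,0,0,0,0,0,24],
    [0,0,0,0,0,0,40],
    [0,0,0,0,0,0,60],
    [0,0,0,0,0,0,60],
    [0,0,10,0,0,0,60],
    [0,0,30,0,0,0,60],
    [0,0,50,0,0,0,60],
    [0,0,50,0,0,0,60],
  ],
  grip_force=20,
)

```text
clock: 26.1
position: [0.5018, 0.0302, 0.1685]
tool_rot: [-2.363, 1.57, 2.507]
force: [0.7, -0.3, 0.7]
grip_width: 0.06
```

Call:
play_rows(
  deltas=[
    [0,20,40,0,0,0,60],
    [0,20,40,0,0,0,60],
    [0,10,10,0,0,0,60],
    [0,0,0,0,0,0,60],
    [0,0,0,0,0,0,60],
  ],
)

```text
clock: 26.72
position: [0.5017, 0.0792, 0.2554]
tool_rot: [-1.419, 1.569, -2.832]
force: [0.2, -0.5, -0.7]
grip_width: 0.06
```

```bash
python3 - <<'E'
from h import *
st(); im=save("wrist","pics/w11.png"); sc=save("scene","pics/s11.png")
# red top of the stick (wrist)
C=cam("wrist"); h=cv2.cvtColor(im,cv2.COLOR_RGB2HSV)
m=((h[...,0]<6)|(h[...,0]>174))&(h[...,1]>170)&(h[...,2]>110)
n,l,s,c=cv2.connectedComponentsWithStats(m.astype(np.uint8)); i=1+s[1:,4].argmax(); print("red",s[i],c[i],cast(C,c[i],.062))
# flap: brass pixels in the mouth, scene view, before (start), case in mouth, now
S=cam("scene"); s0=cv2.imread("pics/scene0.png")[:,:,::-1]; s9=cv2.imread("pics/s9.png")[:,:,::-1]
poly=np.array([(225+x*.3,170+y*.3) for x,y in[(396,188),(458,212),(458,238),(396,212)]]).round().astype(np.int32)
M=np.zeros(sc.shape[:2],np.uint8); cv2.fillPoly(M,[poly],1)
for n,i in("start",s0),("case in mouth",s9),("now",sc): print(n,M.sum(),i[M>0].mean(0).round(1))
for n,r in("tin",(190,150,405,430)),("tape",(0,0,0,0)):
    pass
print("absdiff humidor+tin region start vs now",np.abs(sc[170:250,330:430].astype(int)-s0[170:250,330:430]).mean().round(1))
E
```

```text
t 26.73 p [501.7  79.2 255.4] tipdir [-0.002 -0.001 -1.   ] jawyaw 9.0 F [ 0.2  -0.52 -0.7 ] M [ 0.01 -0.05  0.04] w 60.0 q7 [ 0.28  0.38 -0.72  1.85  0.29  1.02 -0.4 ]
red [303 242  20  42 806] [312.85111663 262.39950372] [[0.50130225 0.03209987 0.062     ]]
start 161 [131.8 105.1  51.1]
case in mouth 161 [72.5 60.7 48.2]
now 161 [106.2  85.1  42.5]
absdiff humidor+tin region start vs now 14.6
```

Call:
play_rows(
  deltas=[
    [-5,40,20,0,0,0,60],
    [-5,40,20,0,0,0,60],
    [-5,40,20,0,0,0,60],
    [-5,40,10,0,0,0,60],
    [0,0,0,0,0,0,60],
    [0,0,0,0,0,0,60],
  ],
)

```text
clock: 27.58
position: [0.4822, 0.2393, 0.3256]
tool_rot: [-1.09, 1.569, -2.504]
force: [-0.8, -0.5, 0.8]
grip_width: 0.0606
```

```bash
python3 - <<'E'
from h import *
st(); sc=save("scene","pics/s12.png")
s0=cv2.imread("pics/scene0.png")[:,:,::-1]; s9=cv2.imread("pics/s9.png")[:,:,::-1]
poly=np.array([(225+x*.3,170+y*.3) for x,y in[(396,188),(458,212),(458,238),(396,212)]]).round().astype(np.int32)
M=np.zeros(sc.shape[:2],np.uint8); cv2.fillPoly(M,[poly],1)
for n,i in("start",s0),("case in mouth",s9),("now",sc):
    p=i[M>0].astype(float); h=cv2.cvtColor(np.ascontiguousarray(i),cv2.COLOR_RGB2HSV)[M>0]
    print(n,p.mean(0).round(1),"brass frac",((h[:,0]>14)&(h[:,0]<28)&(h[:,1]>120)&(h[:,2]>70)).mean().round(2))
for n,(a,b,c,d) in dict(tin=(175,205,404,430),cork=(325,370,148,190),bottle=(180,212,440,458)).items():
    print(n,np.abs(sc[a:b,c:d].astype(int)-s0[a:b,c:d]).mean().round(1))
E
```

```text
t 27.57 p [482.2 239.3 325.6] tipdir [-0.001 -0.001 -1.   ] jawyaw 9.0 F [-0.76 -0.47  0.78] M [-0.    0.   -0.04] w 60.6 q7 [ 0.01  0.37 -0.78  1.68  0.28  1.21 -0.67]
start [131.8 105.1  51.1] brass frac 0.99
case in mouth [72.5 60.7 48.2] brass frac 0.22
now [129.6 103.4  50.7] brass frac 0.99
tin 8.3
cork 8.0
bottle 35.0
```

```bash
python3 -c "
from h import *
print(workorder.job_done())"
```

```text
the job is handed in; nothing more can be done
None
```

The reed case is in the humidor, the flap is shut behind it, and the push stick is down on the bench. I handed the job in at about 27.6 s; it gives no verdict.

- **Feeding in:** I fed the case about 45 mm under the flap by hand. I then pushed it on with the stick until it met the stop, with its rear end about 40 mm inside the mouth.
- **Leaning on the stop:** the wrist read 9 to 10.6 N for about 1.2 s, and every reading stayed below 15 N.
- **Flap:** its patch in the scene picture matched the starting picture (99% brass-coloured, against 22% with the case lying in the mouth).
- **Stick:** its red top was found at (0.501, 0.032) m when I assumed its normal 62 mm height, which is where I let go of it. The arm was well clear, about 0.33 m up.

Some things were not checked or looked odd:
- The case's final position inside was not seen. I worked it out from the stick's depth: its centre should be about 95 to 100 mm inside.
- The tin and cork areas changed little between the pictures. The arm hid the bottle in the first picture, so that comparison meant nothing. I never located the pad stack, and no move came near the tin, the bottle or the cork.
- While I fed the case in by hand, the wrist showed about 3.5 N pulling inward, which I could not explain. It went away when I let go.
- The fingertips pressed the bench with about 31 N while first gripping the case, under the 40 N limit. The case turned about 4° in the grip, and I corrected that before feeding it in.

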